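# Close the clarinet clamp with a flat screwdriver

## Task

Take the orange flat screwdriver from its wooden stand, find the slot of the brass clamp screw with the blade, push the blade fully down into it and turn the screw clockwise until the jaw is fully home against the clarinet joint. Then hang the screwdriver upright in the stand it came from, resting on its collar, and leave the other things on the bench as they are.

Things in the scene. Friction and masses are not known exactly. Their poses are not given: they have to be found in the camera images.
- screwdriver: flat screwdriver, 165 mm long, 0.1 to 0.2 kg, orange handle, hanging upright in stand A at the start. Origin: middle of the blade's lower edge; z runs up the tool to the handle; x along the blade's 22 mm width, y across its 3 mm thickness. Blade flat over its lowest 18 mm, then round shaft 11 mm across; black collar 40 mm across at z 75 to 81 mm carries the tool in the stand
- handle_grip (a point): good place to grip the screwdriver: on its axis, 125 mm above the blade edge, 40 mm below the handle's top end; same axes as the screwdriver. The orange handle (z 81 to 165 mm of the tool) is a rounded bar 30 mm wide along x and 26 mm along y: grip it across y
- blade_tip (a point): the middle of the screwdriver's blade edge (same as the screwdriver's origin)
- fixture: grey and blue bench clamp for a clarinet body, fixed to the bench; base 170 mm (x) by 160 mm (y) by 20 mm; blue cam housing on its -x side (60 x 75 mm, top at 55 mm) carries the brass clamp screw; blue fence on the +x side, top at 60 mm. Origin under the base's centre; the jaw closes along +x; the screw's axis stands at x = -48 mm, y = 0
- screw_centre (a point): on the fixture: centre of the top face of the upright brass clamp screw's head at rest, 78 mm above the bench. Head 44 mm across, one straight slot across its whole diameter, 7 mm wide, 10 mm deep. The slot's direction is NOT that of this frame: it differs every time (any direction), find it by touch or sight. The blade is in the slot when its edge is over 6.5 mm below it
- screw_foot (a point): on the fixture: on the screw's axis, at the housing's top, 55 mm above the bench. The screw sits on a spring: pressed from above the whole head sinks up to 4.5 mm (about 2.5 N to start, plus 0.6 N per mm), then meets a hard stop. When a blade pressed on the head comes into line with the slot, the head springs back up around it and the force falls
- clamp_screw (a joint): angle of the clamp screw in rad, grows as it is turned clockwise seen from above; 0 fully open, 2.4 is the hard stop with the jaw closed; starts between 0 and 0.6. It tells nothing of the slot's direction. Turning takes about 0.1 N m, and it stays where it is left
- jaw_face (a point): top middle of the cork face of the aluminium jaw (90 mm wide), 54 mm above the bench, which the screw drives 4 mm per rad towards the clarinet body
- clarinet: black clarinet joint with silver keys, 32 mm diameter, 190 mm long along its y, lying in the fixture between jaw and fence. Origin on its underside below the middle; z up
- stand_a_top (a point): top centre of wooden stand A: block 72 x 72 mm, 95 mm tall (foot 100 x 100 mm), with a 29 mm round hole straight down through its middle; z up. Holds the screwdriver at the start (hanging by its collar, blade edge 75 mm below this point) and gets it back
- stand_b_top (a point): top centre of the second, identical wooden stand B, which holds the blue nut driver
- nut_driver: bystander: nut driver of the same shape as the screwdriver (165 mm) but with a BLUE handle and an 18 mm round socket instead of a blade; hangs in the other wooden stand. Origin: centre of its lower end; z along it towards the handle
- oil_bottle: bystander: amber bottle, 44 mm across, 110 mm tall, origin under its centre
- grease_jar: bystander: white jar, 56 mm across, 45 mm tall, origin under its centre
- parts_tray: bystander: clear divided tray 100 x 200 x 30 mm, origin under its centre
- wood_block: bystander: wooden block 90 x 60 x 40 mm, origin under its centre
- bell: bystander: black clarinet bell standing on its wide end, 76 mm across at the foot, 100 mm tall, origin under its centre
- mallet: bystander: hammer lying flat
Things that resemble listed ones, but are neither listed nor needed, are in the scene too. What is meant by the screwdriver is not green, and is the smaller of those in its own colour.

How it is judged (in metres and radians):
On the way, in this order (a step that is already met when the one before it is completed fails the run):
1. the blade is down in the screw's slot (more than 6.5 mm below the head's top, within 9 mm of its centre) (z of blade_tip in the frame of screw_centre below -0.0065 m and horizontal distance between blade_tip and screw_centre below 0.009 m), for 0.1 s.
2. with the blade still in the slot (more than 3 mm deep), the screw is turned clockwise to at least 2.28 rad (stop at 2.4) (value of joint clamp_screw above 2.28 rad and z of blade_tip in the frame of screw_centre below -0.003 m and horizontal distance between blade_tip and screw_centre below 0.009 m), for 0.1 s.
At the end, for the whole second after the job is handed in: The clamp screw stands at 2.28 rad or more (stop at 2.4); the screwdriver hangs at rest in the stand it came from: blade edge within 12 mm sideways of the stand's centre and 70 to 80 mm below its top, tilted less than 0.1 rad; the clarinet joint lies within 15 mm of where it was (value of joint clamp_screw above 2.28 rad and horizontal distance between screwdriver and stand_a_top below 0.012 m and z of screwdriver in the frame of stand_a_top between -0.08 and -0.07 m and angle between screwdriver's own z axis and vertical below 0.1 rad and linear speed of screwdriver below 0.02 m/s and distance of clarinet from where it was at the start of the episode below 0.015 m); the robot touches nothing.
It fails at once if the clarinet joint is knocked (moved more than 20 mm) (distance of clarinet from where it was at the start of the episode above 0.02 m).
It fails at once if another thing on the bench is moved by more than 30 mm (distance of any of nut_driver, oil_bottle, grease_jar, parts_tray, wood_block, bell, mallet from where it was at the start of the episode above 0.03 m).
It also fails if it takes over 72 s, if anything falls off the work surface, if the arm or the gripper's body presses on something with over 40 N, if the wrist force passes 120 N, or if a joint passes its speed limit or range.

## Robot

A 6-joint arm with a two-finger parallel gripper is mounted at the origin on the work surface. World frame = base frame: x ahead of the robot, y to its left, z up, the work surface at z = 0. Lengths are in m, angles in degrees, forces in N, time in s.
With the tool pointing down it reaches from about 0.35 to 0.875 m from the base axis. Payload 4.2 kg.
Tool frame: the origin (TCP) lies between the finger pads; the fingertips stand 14 mm ahead of it and the grasp point (between the pads) lies 5 mm behind it; z points along the fingers, y is the line along which they close (so a half turn about z gives the same grasp; the last joint's range is limited). The gripper opens to 87 mm and grips with 3 to 60 N. Pads are 19 mm wide; open, the fingers measure 117 mm over their backs; the gripper's body (75 mm by 190 mm) begins 51 mm behind the grasp point.
Start: joints at [78.129, 22.042, 0.453, 0, -68.411, -14.817], TCP at [0.281, 0.558, 0.237] pointing down, gripper open.
Joint ranges: [-179.83, 179.83], [-69.29, 118.12], [-61.27, 80.66], [-181.25, 117.63], [-171.15, -9.14], [-177.46, 177.46]. Speed limits (degrees/s): [159.86, 159.86, 180, 180, 180, 180].

## Interface

Orientations are given as a 3x3 rotation matrix whose columns are the frame's x, y, z axes.
In Python, from station import * gives the robot as it stands. The module is installed in compiled form; this text tells all that it offers.
- The arm moves only by the tool play_rows, never from a script. Its argument "steps" is a list of rows, each an object of numbers: "ax", "ay", "az": the turn, a rotation vector about the tool's x, y, z in degrees; "dx", "dy", "dz": the shift along the tool's x, y, z in mm; "claw": the finger opening in mm, from 0 to 87. A call has 1 to 20 rows; each row shifts and turns the commanded pose from where the row before left it, along the tool's axes as they then stand; what a row does not reach is not made up. A row lasts 1/10 s, in which the tool goes at most 50 mm and 8.59 degrees, less where a joint would pass 70% of its speed; a pose out of reach is approached as far as the arm can. A call with a gripper value outside its range is refused whole. The fingers move at their own pace and stop on an object; the grip force is fixed at half the most. Time passes only in rows, so rows that do not move let the fingers close. It gives the time, the measured TCP pose, the force, the opening and the grip force at its end, in the units of the state.
- sense(): the state, without advancing time (a new reading comes with each control period).
- capture(name): name is "side" or "top"; returns a dict with "frame" (480x640x3 uint8, blue, green, red), "range_z" (480x640 float32, m along the optical axis (not along the pixel's ray), 0 where there is no reading), "fx", "fy", "cx", "cy" (pixels), "k1" (the pictures are not rectified: a ray, as slopes to the right and down, at radius r is drawn at 1 + k1 r^2 times it, then the intrinsics apply), "xyz" and "rotation" of the camera in the world. Camera axes: x right, y down, z forward; pixel columns grow to the right and rows downward; lengths in m; the calibration is good to about 2 mm. A picture is of the moment at which its call begins.
- finish_job(): hands the job in; it is judged then, once.
The state is a dict: "time_s": time; "joints": joint angles; "joint_velocities": joint speeds; "effort": joint torques, N m; "tcp_pos": TCP position; "ee_rot": TCP orientation; "wrist_force": force on the tool from outside, world axes, zero at the start; "moment": the same for the moment, N m; "gripper_width": opening from 0.0 (shut) to 1.0 (fully open); "gripper_force": force on a finger pad.
Only numpy, scipy, OpenCV 4.12 (cv2) and the standard library are available. Lean on these libraries where they do the work, as an engineer would, in place of code of your own. Each camera call takes 0.05 s, during which the arm holds its last target. There are 200 camera calls.

## Working session

There is one attempt and no reset: what is moved stays moved. The work goes in short steps, Python scripts to look and compute and a tool call to move; the robot and the scene stay as the last step left them, time stands still between calls to the robot, and variables do not carry over. Pictures are saved under pics/ and viewed, at most 10 in all, crops included, and the job is handed in when it is done.

Besides the shell and the picture viewer there is one more tool, called as name(argument=value, ...), one argument or row to a line, values as JSON. play_rows: Moves the arm, as the interface text tells. Its arguments: {"type":"object","properties":{"steps":{"type":"array"}},"required":["steps"]}

```bash
mkdir -p pics
cat > h.py <<'E'
from station import *
import numpy as np, cv2
def cam(n):
    c=capture(n); c['K']=np.array([[c['fx'],0,c['cx']],[0,c['fy'],c['cy']],[0,0,1.]]); c['D']=np.array([c['k1'],0,0,0.]); c['R']=np.array(c['rotation']); c['p']=np.array(c['xyz']); return c
def slopes(c,uv):
    q=cv2.undistortPoints(np.array(uv,float).reshape(-1,1,2),c['K'],c['D']).reshape(-1,2)
    return np.c_[q,np.ones(len(q))]
def on_plane(c,uv,z):
    d=slopes(c,uv)@c['R'].T
    return c['p']+d*((z-c['p'][2])/d[:,2])[:,None]
def cloud(c,mask):
    v,u=np.nonzero(mask&(c['range_z']>0))
    return (slopes(c,np.c_[u,v])*c['range_z'][v,u][:,None])@c['R'].T+c['p']
def proj(c,P):
    q=(np.atleast_2d(P)-c['p'])@c['R']
    return cv2.projectPoints(q.reshape(-1,1,3),np.zeros(3),np.zeros(3),c['K'],c['D'])[0].reshape(-1,2)
E
python3 - <<'E'
from h import *
for n in('side','top'):
    c=cam(n); cv2.imwrite(f'pics/{n}0.png',c['frame']); print(n,c['p'],c['R'].round(3).tolist(),c['fx'],c['k1'],c['cx'],c['cy'])
s=sense();print(s)
E
```

```text
side [ 0.15976139 -0.76051399  0.70818425] [[0.86, -0.302, 0.411], [-0.511, -0.497, 0.701], [-0.008, -0.813, -0.582]] 532.7574507416215 0.01698630309274936 321.3762638237704 240.62302540849848
top [ 0.50659052 -0.03106159  1.30631282] [[0.008, -0.998, 0.061], [-1.0, -0.009, -0.001], [0.002, -0.061, -0.998]] 544.894936573925 -0.14962926826830206 314.41568040166555 236.5443954982371
{'time_s': 0.1, 'joints': array([ 7.81271347e+01,  2.20846950e+01,  3.88529272e-01, -2.61301052e-02,
       -6.84117310e+01, -1.48158763e+01]), 'joint_velocities': array([-0.02904604, -0.11390814,  0.23264179,  0.09178471,  0.07235128,
        0.17983739]), 'effort': array([-9.99933654e-04, -3.91689920e+01,  1.87934911e+01,  4.23181280e+00,
        1.34637437e-02, -8.12004987e-05]), 'tcp_pos': array([0.28047183, 0.55796241, 0.23559065]), 'ee_rot': array([[ 8.93384132e-01, -4.49292944e-01, -8.02426509e-04],
       [-4.49293655e-01, -8.93382410e-01, -1.75558310e-03],
       [ 7.18973709e-05,  1.92893522e-03, -9.99998137e-01]]), 'wrist_force': array([ 0.78760817,  0.2263438 , -0.54547134]), 'moment': array([-0.02406992,  0.01044701,  0.01663803]), 'gripper_force': 0.0, 'gripper_width': 1.0021628542926873}
```

View pics/side0.png

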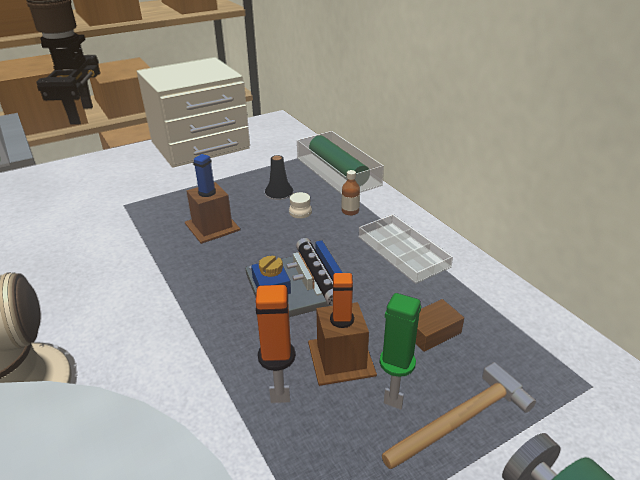

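View pics/top0.png

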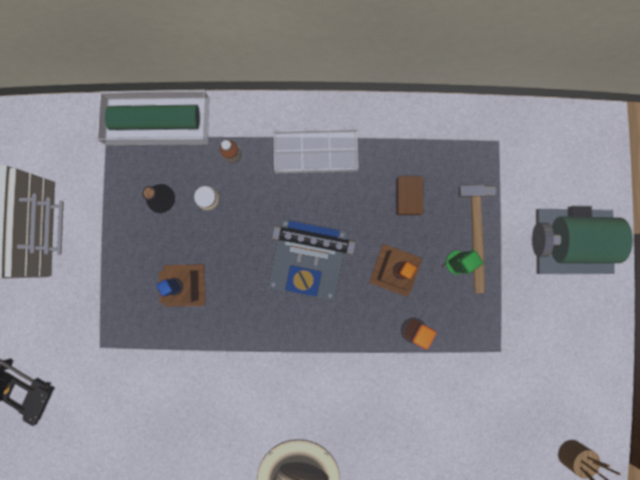

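Candidates for the screwdriver are the small orange one in a stand (side 343,300; top 408,270), the large free-standing orange one (side 273,330; top 424,336), and the green one (side 400,335; top 465,262). The blue nut driver is at side 204,175. I choose the small orange one in the stand. A close crop will check it, with measurements taken alongside.

Run:
```python
from h import *
s=cam('side');t=cam('top')
cr=lambda c,x,y,w,h,f:cv2.resize(c['frame'][y:y+h,x:x+w],(w*f,h*f),interpolation=cv2.INTER_CUBIC)
a=cr(s,300,260,90,125,4)[:, :360]; b=cr(s,235,235,90,80,4)
t1=cr(t,365,235,70,65,5);t2=cr(t,265,215,95,90,4)
im=np.zeros((600,800,3),np.uint8)
im[:500,:360]=a; im[:300,360:660]=cv2.resize(t1,(300,300)); im[300:600,360:720]=cv2.resize(b,(360,300)); 
cv2.imwrite('pics/crop1.png',im)
cv2.imwrite('pics/crop2.png',np.hstack([cv2.resize(b,(400,360)),cv2.resize(t2,(400,360))]))
for n,c in(('s',s),('t',t)):
    hsv=cv2.cvtColor(c['frame'],cv2.COLOR_BGR2HSV)
    m=(cv2.inRange(hsv,(5,180,80),(14,255,255))>0)
    k,l,st,ce=cv2.connectedComponentsWithStats(m.astype(np.uint8))
    for i in range(1,k):
        if st[i,4]>40:
            P=cloud(c,l==i); print(n,st[i],ce[i].round(1),np.median(P,0).round(4),P.min(0).round(3),P.max(0).round(3))
            top=P[P[:,2]>np.percentile(P[:,2],97)-.006]; print('  top',len(top),top.mean(0).round(4),top.min(0).round(4),top.max(0).round(4))
    m=(cv2.inRange(hsv,(17,100,60),(30,255,255))>0)
    k,l,st,ce=cv2.connectedComponentsWithStats(m.astype(np.uint8))
    for i in range(1,k):
        if st[i,4]>40:
            P=cloud(c,l==i); print(n,'brass',st[i],ce[i].round(1),np.median(P,0).round(4),on_plane(c,[ce[i]],.078).round(4))
```

```text
s [333 273  19  14 258] [342.1 279.6] [ 0.5064 -0.2322  0.1833] [ 0.491 -0.246  0.174] [ 0.525 -0.213  0.187]
  top 214 [ 0.507  -0.2306  0.1833] [ 0.4917 -0.2461  0.1796] [ 0.525  -0.2127  0.187 ]
s [256 285  31  24 705] [271.3 296.8] [ 0.3744 -0.261   0.2308] [ 0.352 -0.278  0.217] [ 0.4   -0.233  0.234]
  top 535 [ 0.376  -0.2568  0.231 ] [ 0.3533 -0.2775  0.227 ] [ 0.4    -0.2325  0.2336]
s [333 291  19  30 556] [341.8 305.3] [ 0.5024 -0.2385  0.136 ] [ 0.49  -0.247  0.103] [ 0.517 -0.227  0.168]
  top 69 [ 0.5027 -0.2387  0.1631] [ 0.4914 -0.2467  0.1595] [ 0.5148 -0.2275  0.1679]
s [ 257  314   33   46 1340] [273.9 336.1] [ 0.3695 -0.2693  0.1653] [ 0.352 -0.279  0.115] [ 0.39  -0.255  0.209]
  top 137 [ 0.3695 -0.2691  0.2038] [ 0.3527 -0.2783  0.1996] [ 0.389  -0.255   0.2093]
s brass [213  11  32   9 104] [227.1  14.5] [1.0512 1.5494 0.1624] [[1.1924 1.9073 0.078 ]]
s brass [177  16  24   8  72] [187.5  19.5] [0.876  1.5512 0.1631] [[0.9899 1.9129 0.078 ]]
s brass [161  20  13   7  43] [167.2  22.5] [0.7916 1.5515 0.1633] [[0.8885 1.9088 0.078 ]]
s brass [139  22  21   8  76
[... 219 characters left out ...]
279 1.5253 0.078 ]]
s brass [ 96  58  52  24 518] [120.7  69.2] [ 0.5993  1.7424 -0.0499] [[0.5276 1.3216 0.078 ]]
s brass [259 256  24  21 379] [270.2 265.7] [ 0.4817 -0.0169  0.0753] [[ 0.4798 -0.0209  0.078 ]]
s brass [ 386  384  119   80 1244] [443. 424.] [ 0.5576 -0.4315  0.0225] [[ 0.5275 -0.4577  0.078 ]]
t [401 263  15  15  54] [407.9 269.1] [ 0.5111 -0.2249  0.1836] [ 0.493 -0.242  0.175] [ 0.522 -0.212  0.189]
  top 40 [ 0.5086 -0.2268  0.1845] [ 0.4925 -0.2416  0.1818] [ 0.5215 -0.212   0.189 ]
t brass [302 271  11  16  92] [307.3 277.5] [ 0.4897 -0.0191  0.0784] [[ 0.4886 -0.0177  0.078 ]]
t brass [294 274  11  15  96] [298.6 281.9] [0.4783 0.003  0.0786] [[0.4786 0.0017 0.078 ]]
```

View pics/crop1.png

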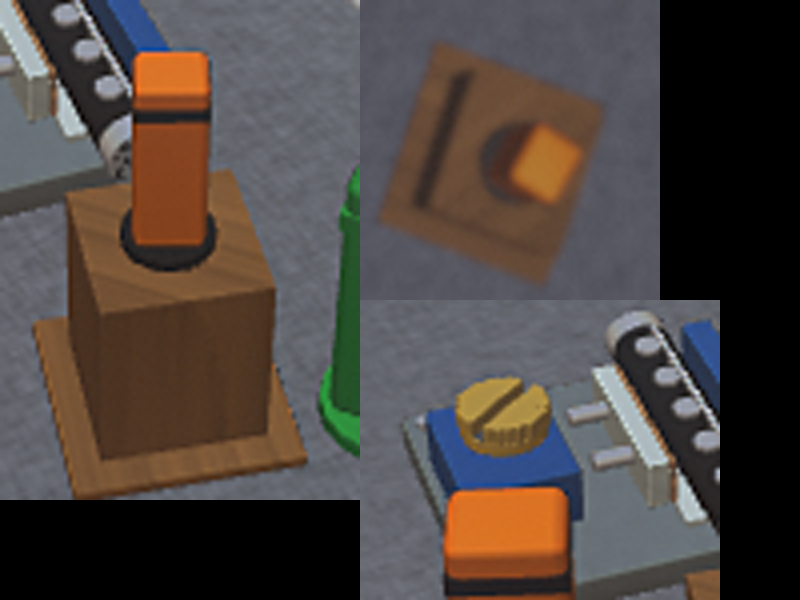

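View pics/crop2.png

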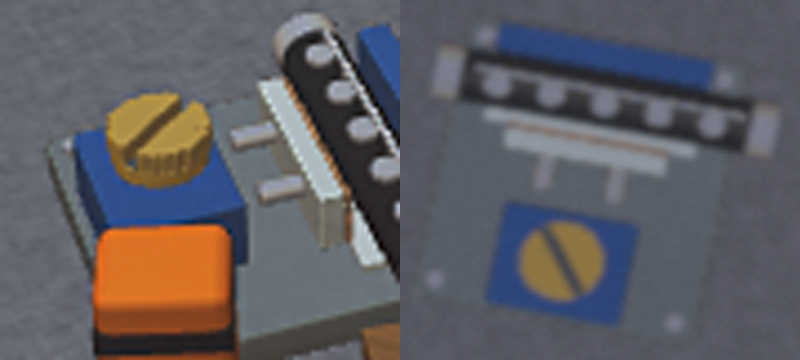

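The crop confirms the choice: a small orange handle with a black collar, hanging in a wooden stand (the crop's left panel; side 342,305). The other orange tool is larger and stands free. The brass head is at side 270,266 and top 303,280, and its slot shows as a dark band in both views.

Run:
```python
from h import *
ang=lambda d:np.degrees(np.arctan2(d[1],d[0]))
for n in('side','top'):
    c=cam(n);hsv=cv2.cvtColor(c['frame'],cv2.COLOR_BGR2HSV)
    # brass
    box=np.zeros((480,640),bool)
    u0,v0=proj(c,[.4836,-.008,.078])[0].astype(int); box[v0-18:v0+19,u0-22:u0+23]=1
    P=cloud(c,box); v,u=np.nonzero(box&(c['range_z']>0)); ok=(P[:,2]>.0735)&(P[:,2]<.084)
    uv=np.c_[u,v][ok]; 
    ye=cv2.inRange(hsv,(15,70,50),(32,255,255))>0
    hull=cv2.convexHull(uv.astype(np.int32)); hm=np.zeros((480,640),np.uint8); cv2.fillConvexPoly(hm,hull,1)
    v,u=np.nonzero(hm); W=on_plane(c,np.c_[u,v],.078); lo,hi=W.min(0),W.max(0)
    print(n,'head',W.mean(0).round(4),(lo+hi)[:2]/2,(hi-lo)[:2].round(4))
    hm2=cv2.erode(hm,np.ones((3,3)))
    v,u=np.nonzero((hm2>0)); g=hsv[v,u,2].astype(float); W=on_plane(c,np.c_[u,v],.078)[:,:2]
    w=np.clip(np.percentile(g,75)-g-15,0,None); m=(W*w[:,None]).sum(0)/w.sum(); C=((W-m)*w[:,None]).T@(W-m)/w.sum()
    e,V=np.linalg.eigh(C); print('  slot',m.round(4),'ang',ang(V[:,1])%180,np.sqrt(e).round(4))
    # handle
    u0,v0=proj(c,[.505,-.233,.15])[0].astype(int); box[:]=0; box[v0-60:v0+60,u0-30:u0+30]=1
    m=(cv2.inRange(hsv,(3,150,50),(16,255,255))>0)&box
    P=cloud(c,m)
    T=P[P[:,2]>.178]; print('  top',len(T),T.mean(0).round(4),((T.min(0)+T.max(0))/2).round(4))
    r=cv2.minAreaRect((T[:,:2]*1000).astype(np.float32)); print('  rect',r)
    S=P[(P[:,2]<.17)&(P[:,2]>.105)]
    if len(S)>50:
        q=S[:,:2]-S[:,:2].mean(0); _,sv,V=np.linalg.svd(q,full_matrices=False); print('  face dir',ang(V[0])%180,sv/np.sqrt(len(S)),'mean',S.mean(0).round(4), 'extent',np.ptp(q@V[0]))
    # stand top
    b2=np.zeros((480,640),bool); u0,v0=proj(c,[.505,-.233,.095])[0].astype(int); b2[v0-45:v0+45,u0-45:u0+45]=1
    P=cloud(c,b2);T=P[abs(P[:,2]-.095)<.004]; print('  stand',len(T),cv2.minAreaRect((T[:,:2]*1000).astype(np.float32)))
    F=P[abs(P[:,2]-.1005)<.003]
    b=np.zeros((480,640),bool); print('  collar?',len(F),F.mean(0).round(4))
    # green and others
    b3=cv2.inRange(hsv,(50,120,40),(75,255,255))>0; 
    P=cloud(c,b3);P=P[(P[:,1]<-.25)&(P[:,1]>-.5)&(P[:,2]>.03)&(P[:,0]<.7)]; print('  green',P.min(0).round(3),P.max(0).round(3))
```

```text
side head [ 0.4844 -0.0134  0.078 ] [ 0.4842283 -0.0128882] [0.0461 0.0496]
  slot [ 0.484  -0.0136] ang 34.96903446168568 [0.006  0.0111]
  top 235 [ 0.5069 -0.2313  0.183 ] [ 0.508  -0.2296  0.1825]
  rect ((508.04022216796875, -229.894287109375), (28.11024284362793, 29.05649185180664), 58.255367279052734)
  face dir 148.3584383016437 [0.00858612 0.00133342] mean [ 0.5025 -0.2386  0.1364] extent 0.029339024821277343
  stand 997 ((509.231201171875, -228.18093872070312), (76.20458984375, 72.95491027832031), 70.80574798583984)
  collar? 145 [ 0.503  -0.2382  0.1001]
  green [ 0.5   -0.38   0.099] [ 0.551 -0.33   0.222]
top head [ 0.4833 -0.0083  0.078 ] [ 0.48405446 -0.00801375] [0.0428 0.045 ]
  slot [ 0.4826 -0.0086] ang 27.323234068706057 [0.0019 0.0103]
  top 199 [ 0.4833 -0.2314  0.194 ] [ 0.4568 -0.2382  0.2068]
  rect ((455.3756103515625, -236.45419311523438), (139.1710205078125, 32.420623779296875), 10.911215782165527)
  stand 666 ((506.91583251953125, -226.60833740234375), (71.4824447631836, 72.52838134765625), 69.76701354980469)
  collar? 154 [ 0.5062 -0.2191  0.0994]
  green [ 0.503 -0.371  0.1  ] [ 0.55  -0.326  0.227]
```

play_rows(
  steps=[
    {"dx": 15,"dy": 16,"claw": 87},
    {"dx": 30,"dy": 32,"claw": 87},
    {"dx": 32,"dy": 35,"claw": 87},
    {"dx": 32,"dy": 35,"claw": 87},
    {"dx": 32,"dy": 35,"claw": 87},
    {"dx": 32,"dy": 35,"claw": 87},
    {"dx": 32,"dy": 35,"claw": 87},
    {"dx": 32,"dy": 35,"claw": 87},
    {"dx": 32,"dy": 35,"claw": 87},
    {"dx": 32,"dy": 35,"claw": 87},
    {"dx": 32,"dy": 35,"claw": 87},
    {"dx": 32,"dy": 35,"claw": 87},
    {"dx": 32,"dy": 35,"claw": 87},
    {"dx": 32,"dy": 35,"claw": 87},
    {"dx": 32,"dy": 35,"claw": 87},
    {"dx": 32,"dy": 35,"claw": 87},
    {"dx": 32,"dy": 33,"claw": 87},
    {"dx": 20,"dy": 20,"claw": 87},
    {"dx": 11,"dy": 9,"az": 4.9,"claw": 87},
    {"claw": 87},
  ],
)

```text
invalid input at $.steps[0]: expected keys ax, ay, az, dx, dy, dz, claw
```

play_rows(
  steps=[
    {"ax": 0,"ay": 0,"az": 0,"dx": 15,"dy": 16,"dz": 0,"claw": 87},
    {"ax": 0,"ay": 0,"az": 0,"dx": 30,"dy": 32,"dz": 0,"claw": 87},
    {"ax": 0,"ay": 0,"az": 0,"dx": 32,"dy": 35,"dz": 0,"claw": 87},
    {"ax": 0,"ay": 0,"az": 0,"dx": 32,"dy": 35,"dz": 0,"claw": 87},
    {"ax": 0,"ay": 0,"az": 0,"dx": 32,"dy": 35,"dz": 0,"claw": 87},
    {"ax": 0,"ay": 0,"az": 0,"dx": 32,"dy": 35,"dz": 0,"claw": 87},
    {"ax": 0,"ay": 0,"az": 0,"dx": 32,"dy": 35,"dz": 0,"claw": 87},
    {"ax": 0,"ay": 0,"az": 0,"dx": 32,"dy": 35,"dz": 0,"claw": 87},
    {"ax": 0,"ay": 0,"az": 0,"dx": 32,"dy": 35,"dz": 0,"claw": 87},
    {"ax": 0,"ay": 0,"az": 0,"dx": 32,"dy": 35,"dz": 0,"claw": 87},
    {"ax": 0,"ay": 0,"az": 0,"dx": 32,"dy": 35,"dz": 0,"claw": 87},
    {"ax": 0,"ay": 0,"az": 0,"dx": 32,"dy": 35,"dz": 0,"claw": 87},
    {"ax": 0,"ay": 0,"az": 0,"dx": 32,"dy": 35,"dz": 0,"claw": 87},
    {"ax": 0,"ay": 0,"az": 0,"dx": 32,"dy": 35,"dz": 0,"claw": 87},
    {"ax": 0,"ay": 0,"az": 0,"dx": 32,"dy": 35,"dz": 0,"claw": 87},
    {"ax": 0,"ay": 0,"az": 0,"dx": 32,"dy": 35,"dz": 0,"claw": 87},
    {"ax": 0,"ay": 0,"az": 0,"dx": 32,"dy": 33,"dz": 0,"claw": 87},
    {"ax": 0,"ay": 0,"az": 0,"dx": 20,"dy": 20,"dz": 0,"claw": 87},
    {"ax": 0,"ay": 0,"az": 4.9,"dx": 11,"dy": 9,"dz": 0,"claw": 87},
    {"ax": 0,"ay": 0,"az": 0,"dx": 0,"dy": 0,"dz": 0,"claw": 87},
  ],
)

```text
time_s: 2.3
tcp_pos: [0.5083, -0.2291, 0.2359]
ee_rot: [[0.85, -0.527, -0.001], [-0.527, -0.85, -0.0], [-0.001, 0.0, -1.0]]
wrist_force: [-1.1, 0.5, -0.0]
gripper_width: 0.996
gripper_force: 0.0
```

```bash
cat > rel.py <<'E'
# python3 rel.py x y z yawx : rotation az and shift (mm, after the turn / in present axes)
import sys; from h import *
s=sense(); R=s['ee_rot']; p=s['tcp_pos']; yaw=np.degrees(np.arctan2(R[1,0],R[0,0]))
print('t',s['time_s'],'tcp',p.round(4),'yaw',yaw.round(2),'z',R[:,2].round(4),'J',s['joints'].round(1),'F',s['wrist_force'].round(2),'M',s['moment'].round(3),'w',s['gripper_width']*87,s['gripper_force'])
if len(sys.argv)>3:
    d=np.array([float(a) for a in sys.argv[1:4]])-p; print('shift now axes',(R.T@d*1000).round(1))
    if len(sys.argv)>4: print('az',-(float(sys.argv[4])-yaw))
E
python3 rel.py .508 -.2275 .140 -31.6
```

```text
t 2.3 tcp [ 0.5083 -0.2291  0.2359] yaw -31.78 z [-7.e-04 -1.e-04 -1.e+00] J [ -7.6  15.5  -9.2   0.  -65.3  65.8] F [-1.07  0.54 -0.  ] M [ 0.021  0.056 -0.   ] w 86.63850962032302 0.0
shift now axes [-1.  -1.3 95.9]
az -0.17767669019251997
```

play_rows(
  steps=[
    {"ax": 0,"ay": 0,"az": 0,"dx": -1,"dy": -1.3,"dz": 10,"claw": 87},
    {"ax": 0,"ay": 0,"az": 0,"dx": 0,"dy": 0,"dz": 20,"claw": 87},
    {"ax": 0,"ay": 0,"az": 0,"dx": 0,"dy": 0,"dz": 20,"claw": 87},
    {"ax": 0,"ay": 0,"az": 0,"dx": 0,"dy": 0,"dz": 20,"claw": 87},
    {"ax": 0,"ay": 0,"az": 0,"dx": 0,"dy": 0,"dz": 16,"claw": 87},
    {"ax": 0,"ay": 0,"az": 0,"dx": 0,"dy": 0,"dz": 10,"claw": 87},
    {"ax": 0,"ay": 0,"az": 0,"dx": 0,"dy": 0,"dz": 0,"claw": 87},
  ],
)

```text
time_s: 3.0
tcp_pos: [0.5066, -0.2247, 0.139]
ee_rot: [[0.853, -0.523, -0.003], [-0.523, -0.853, 0.001], [-0.003, 0.001, -1.0]]
wrist_force: [-0.4, 0.5, -0.7]
gripper_width: 1.0
gripper_force: 0.0
```

```bash
python3 rel.py .508 -.2275 .140 -31.6
python3 - <<'E'
from h import *
c=cam('side');u,v=proj(c,[.508,-.2275,.13])[0].astype(int)
a=cv2.resize(c['frame'][v-60:v+60,u-60:u+60],(560,560),interpolation=cv2.INTER_CUBIC);cv2.imwrite('pics/g1.png',a)
E
```

```text
t 3.0 tcp [ 0.5066 -0.2247  0.139 ] yaw -31.5 z [-3.4e-03  9.0e-04 -1.0e+00] J [ -7.2  20.5 -17.2  -0.  -52.5  65.7] F [-0.39  0.52 -0.71] M [ 0.09  -0.01  -0.017] w 86.98830213299279 0.0
shift now axes [ 2.7  1.7 -1. ]
az 0.09598565349683597
```

View pics/g1.png

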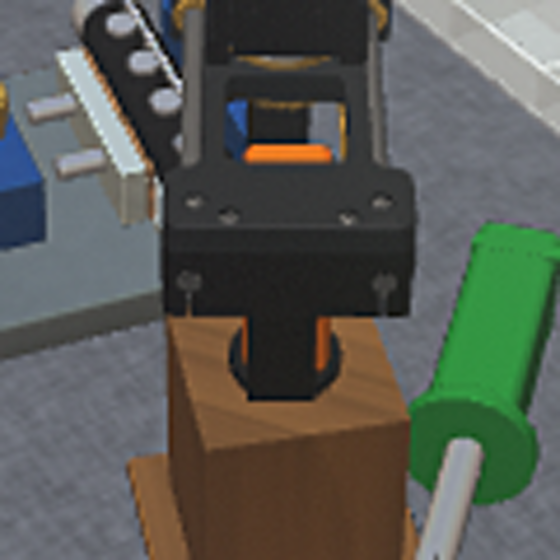

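The picture shows both fingers straddling the handle: the near finger at (281,350), with the collar centre at (285,360). A small sideways correction is needed, then I close.

play_rows(
  steps=[
    {"ax": 0,"ay": 0,"az": 0,"dx": 2.5,"dy": 1.7,"dz": 0,"claw": 87},
    {"ax": 0,"ay": 0,"az": 0,"dx": 0,"dy": 0,"dz": 0,"claw": 87},
    {"ax": 0,"ay": 0,"az": 0,"dx": 0,"dy": 0,"dz": 0,"claw": 15},
    {"ax": 0,"ay": 0,"az": 0,"dx": 0,"dy": 0,"dz": 0,"claw": 15},
    {"ax": 0,"ay": 0,"az": 0,"dx": 0,"dy": 0,"dz": 0,"claw": 15},
    {"ax": 0,"ay": 0,"az": 0,"dx": 0,"dy": 0,"dz": 0,"claw": 15},
    {"ax": 0,"ay": 0,"az": 0,"dx": 0,"dy": 0,"dz": 0,"claw": 15},
    {"ax": 0,"ay": 0,"az": 0,"dx": 0,"dy": 0,"dz": 0,"claw": 15},
    {"ax": 0,"ay": 0,"az": 0,"dx": 0,"dy": 0,"dz": 0,"claw": 15},
    {"ax": 0,"ay": 0,"az": 0,"dx": 0,"dy": 0,"dz": 0,"claw": 15},
  ],
)

```text
time_s: 4.05
tcp_pos: [0.509, -0.2285, 0.1405]
ee_rot: [[0.852, -0.524, -0.0], [-0.524, -0.852, 0.0], [-0.0, 0.0, -1.0]]
wrist_force: [0.2, 0.2, 0.4]
gripper_width: 0.354
gripper_force: 0.0
```

```bash
python3 rel.py .508 -.2275 .140 -31.6
```

```text
t 4.05 tcp [ 0.509  -0.2285  0.1405] yaw -31.59 z [-1.e-04  0.e+00 -1.e+00] J [ -7.5  20.7 -16.7  -0.  -52.6  65.9] F [0.15 0.17 0.37] M [ 0.04  -0.043 -0.024] w 30.76146192835488 0.0
shift now axes [-1.4 -0.3  0.5]
az 0.010793446579082655
```

play_rows(
  steps=[
    {"ax": 0,"ay": 0,"az": 0,"dx": 0,"dy": 0,"dz": 0,"claw": 15},
    {"ax": 0,"ay": 0,"az": 0,"dx": 0,"dy": 0,"dz": 0,"claw": 15},
    {"ax": 0,"ay": 0,"az": 0,"dx": 0,"dy": 0,"dz": 0,"claw": 15},
  ],
)

```text
time_s: 4.35
tcp_pos: [0.509, -0.2285, 0.1406]
ee_rot: [[0.852, -0.524, -0.0], [-0.524, -0.852, 0.0], [-0.0, -0.0, -1.0]]
wrist_force: [-0.5, 0.3, 0.0]
gripper_width: 0.295
gripper_force: 29.8
```

```bash
python3 rel.py .508 -.2275 .140 -31.6
```

```text
t 4.35 tcp [ 0.509  -0.2285  0.1406] yaw -31.59 z [-0.  0. -1.] J [ -7.5  20.7 -16.7  -0.  -52.6  65.9] F [-0.48  0.34  0.02] M [-0.078 -0.052 -0.017] w 25.636660439517026 29.845808185636997
shift now axes [-1.4 -0.3  0.6]
az 0.010033010010271681
```

play_rows(
  steps=[
    {"ax": 0,"ay": 0,"az": 0,"dx": 0,"dy": 0,"dz": -10,"claw": 15},
    {"ax": 0,"ay": 0,"az": 0,"dx": 0,"dy": 0,"dz": -25,"claw": 15},
    {"ax": 0,"ay": 0,"az": 0,"dx": 0,"dy": 0,"dz": -25,"claw": 15},
    {"ax": 0,"ay": 0,"az": 0,"dx": 0,"dy": 0,"dz": -25,"claw": 15},
    {"ax": 0,"ay": 0,"az": 0,"dx": 0,"dy": 0,"dz": -15,"claw": 15},
    {"ax": 0,"ay": 0,"az": 0,"dx": -12,"dy": -15,"dz": 0,"claw": 15},
    {"ax": 0,"ay": 0,"az": 0,"dx": -22,"dy": -28,"dz": 0,"claw": 15},
    {"ax": 0,"ay": 0,"az": 0,"dx": -25,"dy": -32,"dz": 0,"claw": 15},
    {"ax": 0,"ay": 0,"az": 0,"dx": -25,"dy": -32,"dz": 0,"claw": 15},
    {"ax": 0,"ay": 0,"az": 0,"dx": -25,"dy": -32,"dz": 0,"claw": 15},
    {"ax": 0,"ay": 0,"az": 0,"dx": -18,"dy": -22,"dz": 0,"claw": 15},
    {"ax": 0,"ay": 0,"az": 0,"dx": -9,"dy": -12,"dz": 0,"claw": 15},
    {"ax": 0,"ay": 0,"az": -8.4,"dx": 0,"dy": 0,"dz": 0,"claw": 15},
    {"ax": 0,"ay": 0,"az": -8.4,"dx": 0,"dy": 0,"dz": 0,"claw": 15},
    {"ax": 0,"ay": 0,"az": -8.4,"dx": 0,"dy": 0,"dz": 0,"claw": 15},
    {"ax": 0,"ay": 0,"az": -8.4,"dx": 0,"dy": 0,"dz": 0,"claw": 15},
    {"ax": 0,"ay": 0,"az": -8.4,"dx": 0,"dy": 0,"dz": 0,"claw": 15},
    {"ax": 0,"ay": 0,"az": -8.4,"dx": 0,"dy": 0,"dz": 0,"claw": 15},
    {"ax": 0,"ay": 0,"az": -8.4,"dx": 0,"dy": 0,"dz": 0,"claw": 15},
    {"ax": 0,"ay": 0,"az": 0,"dx": 0,"dy": 0,"dz": 0,"claw": 15},
  ],
)

```text
time_s: 6.35
tcp_pos: [0.4836, -0.0099, 0.2409]
ee_rot: [[0.889, 0.457, 0.0], [0.457, -0.889, 0.0], [0.0, -0.0, -1.0]]
wrist_force: [-0.5, -0.2, -1.8]
gripper_width: 0.296
gripper_force: 29.8
```

```bash
python3 rel.py .4838 -.0095 .2106 27.3
python3 - <<'E'
from h import *
c=cam('side');s=sense();tip=s['tcp_pos']-[0,0,.1206];print(tip)
u,v=proj(c,tip)[0];print('pred tip px',u,v,'screw top',proj(c,[[.4838,-.0095,.078],[.4838,-.0095,.055]]))
x0,y0=int(u)-50,int(v)-50
a=cv2.resize(c['frame'][y0:y0+100,x0:x0+100],(600,600),interpolation=cv2.INTER_CUBIC);cv2.imwrite('pics/b1.png',a);print(x0,y0)
E
```

```text
t 6.35 tcp [ 0.4836 -0.0099  0.2409] yaw 27.2 z [ 1.e-04  1.e-04 -1.e+00] J [ 18.1   8.  -18.3  -0.  -63.7  99.1] F [-0.54 -0.17 -1.79] M [-0.048 -0.057 -0.051] w 25.71795205613354 29.846036857925355
shift now axes [ 0.4 -0.3 30.3]
az -0.1011048204436662
[ 0.48363082 -0.00993805  0.12027845]
pred tip px 267.98872971680703 244.28450724702662 screw top [[269.41213306 261.89616249]
 [270.16872675 271.20360793]]
217 194
```

View pics/b1.png

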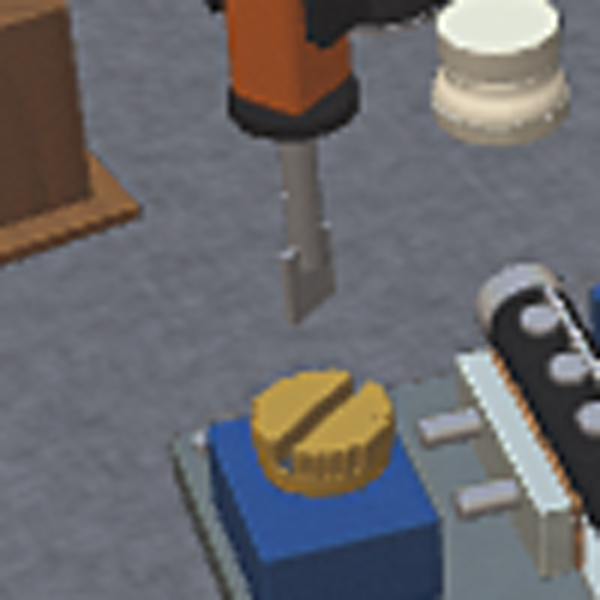

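The blade hangs upright above the screw. Its edge is at crop (293,323)–(333,293), and the slot runs from crop (282,449) to (351,377), so I work out offset and angle from these within the same view.

Run:
```python
from h import *
c=cam('side');f=lambda q:[[217+(x+.5)/6-.5,194+(y+.5)/6-.5] for x,y in q]
B=on_plane(c,f([(293,323),(333,293),(313,308)]),.1203); S=on_plane(c,f([(282,449),(351,377),(322,413),(253,413),(392,413)]),.078)
print(B.round(4),S.round(4)); 
for P in(B,S):
    d=P[1]-P[0];print(np.degrees(np.arctan2(d[1],d[0])),np.hypot(*d[:2]),(P[0]+P[1])/2)
# slot in grey along head: fit dark line in side
g=cv2.cvtColor(c['frame'],cv2.COLOR_BGR2GRAY).astype(float)
pts=[];C=S[2,:2]
for a in[25,30,35]:
  a=np.radians(a);d=np.array([np.cos(a),np.sin(a)]);n=np.array([-d[1],d[0]]);T=[]
  for t in np.arange(-.015,.0151,.003):
    o=np.arange(-.012,.0121,.0005);W=np.c_[C+t*d+o[:,None]*n,np.full(len(o),.078)]
    uv=proj(c,W).astype(np.float32);v=cv2.remap(g.astype(np.float32),uv[:,0].reshape(-1,1),uv[:,1].reshape(-1,1),cv2.INTER_LINEAR).ravel()
    w=np.clip(np.percentile(v,80)-v-20,0,None);T.append((t,(w*o).sum()/w.sum()))
  k=np.polyfit(*np.array(T).T,1);print(np.degrees(a)+np.degrees(np.arctan(k[0])),k[1]*1000,np.round(np.array(T)[:,1]*1000,1))
```

```text
[[ 0.4751 -0.0164  0.1203]
 [ 0.4929 -0.0086  0.1203]
 [ 0.484  -0.0125  0.1203]] [[ 4.654e-01 -2.190e-02  7.800e-02]
 [ 5.010e-01  4.000e-04  7.800e-02]
 [ 4.845e-01 -1.180e-02  7.800e-02]
 [ 4.655e-01 -3.000e-04  7.800e-02]
 [ 5.037e-01 -2.350e-02  7.800e-02]]
23.90635719594299 0.019416503615633785 [ 0.48400781 -0.01250553  0.1203    ]
32.12510343419492 0.04198449791030942 [ 0.48321241 -0.01072465  0.078     ]
27.825279827779447 0.722043189116621 [-0.1 -0.1  0.1  0.5  0.8  1.2  1.1  1.1  0.8  1.1  1.4]
27.89714264230674 0.7241282828619543 [1.1 0.9 0.9 1.  1.1 1.2 0.9 0.5 0.  0.1 0.2]
27.98584533476289 0.7290742212520729 [ 2.4  2.   1.7  1.6  1.4  1.1  0.7 -0.  -0.8 -1.  -1. ]
```

play_rows(
  steps=[
    {"ax": 0,"ay": 0,"az": -0.8,"dx": 0.7,"dy": -0.9,"dz": 5,"claw": 15},
    {"ax": 0,"ay": 0,"az": 0,"dx": 0,"dy": 0,"dz": 12,"claw": 15},
    {"ax": 0,"ay": 0,"az": 0,"dx": 0,"dy": 0,"dz": 12,"claw": 15},
    {"ax": 0,"ay": 0,"az": 0,"dx": 0,"dy": 0,"dz": 6,"claw": 15},
    {"ax": 0,"ay": 0,"az": 0,"dx": 0,"dy": 0,"dz": 3,"claw": 15},
    {"ax": 0,"ay": 0,"az": 0,"dx": 0,"dy": 0,"dz": 2,"claw": 15},
    {"ax": 0,"ay": 0,"az": 0,"dx": 0,"dy": 0,"dz": 2,"claw": 15},
    {"ax": 0,"ay": 0,"az": 0,"dx": 0,"dy": 0,"dz": 2,"claw": 15},
    {"ax": 0,"ay": 0,"az": 0,"dx": 0,"dy": 0,"dz": 1,"claw": 15},
    {"ax": 0,"ay": 0,"az": 0,"dx": 0,"dy": 0,"dz": 0,"claw": 15},
  ],
)

```text
time_s: 7.45
tcp_pos: [0.484, -0.0088, 0.1956]
ee_rot: [[0.883, 0.47, 0.0], [0.47, -0.883, 0.0], [0.0, 0.0, -1.0]]
wrist_force: [-1.0, -0.1, -1.7]
gripper_width: 0.298
gripper_force: 29.8
```

```bash
python3 rel.py .4838 -.0088 .1891 28
```

```text
t 7.45 tcp [ 0.484  -0.0088  0.1956] yaw 28.01 z [ 1.e-04  0.e+00 -1.e+00] J [ 18.2  10.4 -22.3   0.  -57.3  99.8] F [-1.02 -0.08 -1.66] M [-0.089 -0.011  0.048] w 25.935763987343616 29.847907796502113
shift now axes [-0.2 -0.1  6.5]
az 0.010243004668971878
```

play_rows(
  steps=[
    {"ax": 0,"ay": 0,"az": 0,"dx": 0,"dy": 0,"dz": 2,"claw": 15},
    {"ax": 0,"ay": 0,"az": 0,"dx": 0,"dy": 0,"dz": 2,"claw": 15},
    {"ax": 0,"ay": 0,"az": 0,"dx": 0,"dy": 0,"dz": 1.5,"claw": 15},
    {"ax": 0,"ay": 0,"az": 0,"dx": 0,"dy": 0,"dz": 0,"claw": 15},
    {"ax": 0,"ay": 0,"az": 0,"dx": 0,"dy": 0,"dz": 0,"claw": 15},
  ],
)

```text
time_s: 7.95
tcp_pos: [0.484, -0.0088, 0.19]
ee_rot: [[0.883, 0.47, -0.0], [0.47, -0.883, -0.0], [-0.0, 0.0, -1.0]]
wrist_force: [-0.1, -0.1, -1.4]
gripper_width: 0.296
gripper_force: 29.8
```

```bash
python3 rel.py .4838 -.0088 .1891 28
```

```text
t 7.95 tcp [ 0.484  -0.0088  0.19  ] yaw 28.02 z [-1.e-04 -1.e-04 -1.e+00] J [ 18.2  10.8 -22.8   0.  -56.5  99.8] F [-0.09 -0.07 -1.44] M [-0.134 -0.026 -0.026] w 25.724928442164185 29.847948770038784
shift now axes [-0.2 -0.1  0.9]
az 0.015913753673515885
```

play_rows(
  steps=[
    {"ax": 0,"ay": 0,"az": 0,"dx": 0,"dy": 0,"dz": 0.7,"claw": 15},
    {"ax": 0,"ay": 0,"az": 0,"dx": 0,"dy": 0,"dz": 0.8,"claw": 15},
    {"ax": 0,"ay": 0,"az": 0,"dx": 0,"dy": 0,"dz": 0,"claw": 15},
  ],
)

```text
time_s: 8.25
tcp_pos: [0.4841, -0.0088, 0.1886]
ee_rot: [[0.883, 0.47, 0.0], [0.47, -0.883, 0.0], [0.0, 0.0, -1.0]]
wrist_force: [0.4, -0.3, -1.8]
gripper_width: 0.295
gripper_force: 29.8
```

```bash
python3 rel.py
```

```text
t 8.25 tcp [ 0.4841 -0.0088  0.1886] yaw 28.01 z [ 1.e-04  0.e+00 -1.e+00] J [ 18.2  10.8 -22.9   0.  -56.2  99.8] F [ 0.36 -0.34 -1.85] M [-0.101 -0.014 -0.029] w 25.69537353559098 29.847875302657485
```

play_rows(
  steps=[
    {"ax": 0,"ay": 0,"az": 4,"dx": 0,"dy": 0,"dz": 0.3,"claw": 15},
    {"ax": 0,"ay": 0,"az": 4,"dx": 0,"dy": 0,"dz": 0,"claw": 15},
    {"ax": 0,"ay": 0,"az": 4,"dx": 0,"dy": 0,"dz": 0,"claw": 15},
    {"ax": 0,"ay": 0,"az": 4,"dx": 0,"dy": 0,"dz": 0,"claw": 15},
    {"ax": 0,"ay": 0,"az": 4,"dx": 0,"dy": 0,"dz": 0,"claw": 15},
  ],
)

```text
time_s: 8.75
tcp_pos: [0.4842, -0.0091, 0.1885]
ee_rot: [[0.991, 0.137, 0.0], [0.137, -0.991, -0.001], [0.0, 0.001, -1.0]]
wrist_force: [1.2, -1.4, -1.7]
gripper_width: 0.297
gripper_force: 29.9
```

```bash
python3 rel.py
```

```text
t 8.75 tcp [ 0.4842 -0.0091  0.1885] yaw 7.88 z [ 4.e-04 -7.e-04 -1.e+00] J [ 18.2  10.9 -22.9   0.1 -56.2  79.6] F [ 1.17 -1.4  -1.71] M [-0.47  -0.135  0.124] w 25.84196688044745 29.87270609010011
```

play_rows(
  steps=[
    {"ax": 0,"ay": 0,"az": 6,"dx": 0,"dy": 0,"dz": 0,"claw": 15},
    {"ax": 0,"ay": 0,"az": 6,"dx": 0,"dy": 0,"dz": 0,"claw": 15},
    {"ax": 0,"ay": 0,"az": 6,"dx": 0,"dy": 0,"dz": 0,"claw": 15},
    {"ax": 0,"ay": 0,"az": 6,"dx": 0,"dy": 0,"dz": 0,"claw": 15},
    {"ax": 0,"ay": 0,"az": 6,"dx": 0,"dy": 0,"dz": 0,"claw": 15},
    {"ax": 0,"ay": 0,"az": 6,"dx": 0,"dy": 0,"dz": 0,"claw": 15},
    {"ax": 0,"ay": 0,"az": 6,"dx": 0,"dy": 0,"dz": 0,"claw": 15},
    {"ax": 0,"ay": 0,"az": 6,"dx": 0,"dy": 0,"dz": 0,"claw": 15},
    {"ax": 0,"ay": 0,"az": 6,"dx": 0,"dy": 0,"dz": 0,"claw": 15},
    {"ax": 0,"ay": 0,"az": 6,"dx": 0,"dy": 0,"dz": 0,"claw": 15},
    {"ax": 0,"ay": 0,"az": 6,"dx": 0,"dy": 0,"dz": 0,"claw": 15},
  ],
)

```text
time_s: 9.85
tcp_pos: [0.484, -0.0091, 0.1885]
ee_rot: [[0.527, -0.85, -0.0], [-0.85, -0.527, -0.001], [0.001, 0.001, -1.0]]
wrist_force: [-0.3, -1.5, -0.6]
gripper_width: 0.301
gripper_force: 29.9
```

```bash
python3 rel.py
python3 - <<'E'
from h import *
c=cam('side');cv2.imwrite('pics/t1.png',cv2.resize(c['frame'][200:330,225:375],(750,600),interpolation=cv2.INTER_CUBIC))
E
```

```text
t 9.85 tcp [ 0.484  -0.0091  0.1885] yaw -58.19 z [-1.e-04 -9.e-04 -1.e+00] J [ 18.2  10.9 -22.9   0.1 -56.2  13.6] F [-0.25 -1.47 -0.57] M [-0.35   0.084  0.098] w 26.17319702730676 29.87132243346423
```

View pics/t1.png

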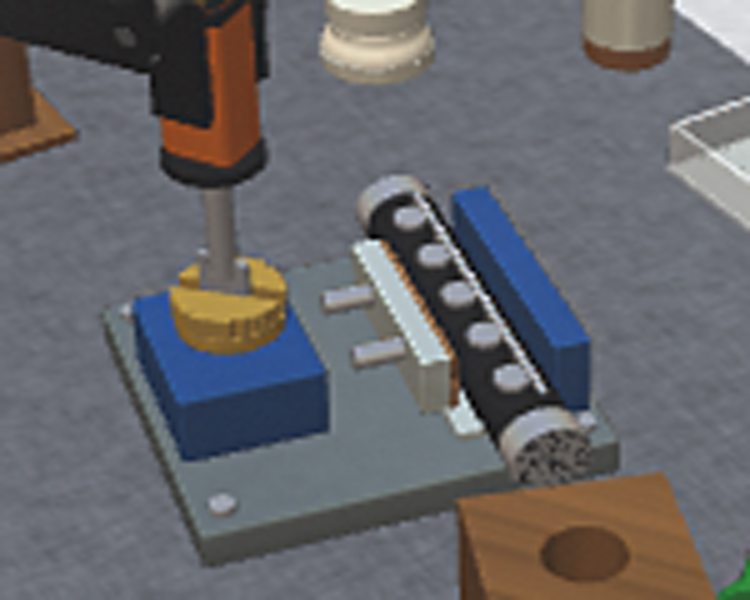

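The blade sits in the slot at crop (225,280), and the jaw at (420,350) has come close to the joint. I keep turning and watch the moment.

play_rows(
  steps=[
    {"ax": 0,"ay": 0,"az": 4,"dx": 0,"dy": 0,"dz": 0,"claw": 15},
    {"ax": 0,"ay": 0,"az": 4,"dx": 0,"dy": 0,"dz": 0,"claw": 15},
    {"ax": 0,"ay": 0,"az": 4,"dx": 0,"dy": 0,"dz": 0,"claw": 15},
    {"ax": 0,"ay": 0,"az": 4,"dx": 0,"dy": 0,"dz": 0,"claw": 15},
    {"ax": 0,"ay": 0,"az": 4,"dx": 0,"dy": 0,"dz": 0,"claw": 15},
  ],
)

```text
time_s: 10.4
tcp_pos: [0.4839, -0.0091, 0.1885]
ee_rot: [[0.208, -0.978, -0.0], [-0.978, -0.208, -0.001], [0.001, 0.0, -1.0]]
wrist_force: [-0.8, -1.6, 0.0]
gripper_width: 0.298
gripper_force: 29.9
```

```bash
python3 rel.py
```

```text
t 10.4 tcp [ 0.4839 -0.0091  0.1885] yaw -78.01 z [-2.e-04 -7.e-04 -1.e+00] J [ 18.2  10.8 -22.9   0.  -56.2  -6.3] F [-0.78 -1.56  0.01] M [-0.31   0.15   0.067] w 25.933049436476782 29.872242067940533
```

play_rows(
  steps=[
    {"ax": 0,"ay": 0,"az": 3,"dx": 0,"dy": 0,"dz": 0,"claw": 15},
    {"ax": 0,"ay": 0,"az": 3,"dx": 0,"dy": 0,"dz": 0,"claw": 15},
    {"ax": 0,"ay": 0,"az": 3,"dx": 0,"dy": 0,"dz": 0,"claw": 15},
    {"ax": 0,"ay": 0,"az": 3,"dx": 0,"dy": 0,"dz": 0,"claw": 15},
  ],
)

```text
time_s: 10.8
tcp_pos: [0.4839, -0.009, 0.1885]
ee_rot: [[0.001, -1.0, -0.0], [-1.0, -0.001, -0.001], [0.001, 0.0, -1.0]]
wrist_force: [0.1, 0.6, 0.6]
gripper_width: 0.298
gripper_force: 29.9
```

```bash
python3 rel.py
```

```text
t 10.8 tcp [ 0.4839 -0.009   0.1885] yaw -89.96 z [-3.e-04 -7.e-04 -1.e+00] J [ 18.2  10.8 -22.9   0.  -56.2 -18.2] F [0.14 0.57 0.6 ] M [-0.282  0.222  0.157] w 25.896750481096966 29.88745133858174
```

play_rows(
  steps=[
    {"ax": 0,"ay": 0,"az": 3,"dx": 0,"dy": 0,"dz": 0,"claw": 15},
    {"ax": 0,"ay": 0,"az": 3,"dx": 0,"dy": 0,"dz": 0,"claw": 15},
    {"ax": 0,"ay": 0,"az": 3,"dx": 0,"dy": 0,"dz": 0,"claw": 15},
  ],
)

```text
time_s: 11.1
tcp_pos: [0.4838, -0.0091, 0.1885]
ee_rot: [[-0.153, -0.988, -0.001], [-0.988, 0.153, -0.001], [0.001, 0.0, -1.0]]
wrist_force: [-0.4, -0.5, 0.1]
gripper_width: 0.301
gripper_force: 30.6
```

```bash
python3 rel.py
```

```text
t 11.1 tcp [ 0.4838 -0.0091  0.1885] yaw -98.81 z [-6.0e-04 -1.2e-03 -1.0e+00] J [ 18.2  10.8 -22.9   0.1 -56.3 -27.1] F [-0.4  -0.54  0.15] M [-0.068  0.234  0.964] w 26.225041155260215 30.57240755762905
```

play_rows(
  steps=[
    {"ax": 0,"ay": 0,"az": 1,"dx": 0,"dy": 0,"dz": 0,"claw": 15},
    {"ax": 0,"ay": 0,"az": 0,"dx": 0,"dy": 0,"dz": 0,"claw": 15},
    {"ax": 0,"ay": 0,"az": 0,"dx": 0,"dy": 0,"dz": 0,"claw": 15},
  ],
)

```text
time_s: 11.4
tcp_pos: [0.4839, -0.009, 0.1885]
ee_rot: [[-0.171, -0.985, -0.0], [-0.985, 0.171, -0.001], [0.001, 0.0, -1.0]]
wrist_force: [-1.6, -0.4, 1.3]
gripper_width: 0.292
gripper_force: 30.6
```

```bash
python3 rel.py
```

```text
t 11.4 tcp [ 0.4839 -0.009   0.1885] yaw -99.83 z [-4.e-04 -8.e-04 -1.e+00] J [ 18.2  10.8 -22.9   0.  -56.2 -28.1] F [-1.59 -0.41  1.32] M [-0.394  0.456  0.975] w 25.40548981872728 30.609387941658497
```

play_rows(
  steps=[
    {"ax": 0,"ay": 0,"az": -4,"dx": 0,"dy": 0,"dz": 0,"claw": 15},
    {"ax": 0,"ay": 0,"az": -3,"dx": 0,"dy": 0,"dz": 0,"claw": 15},
    {"ax": 0,"ay": 0,"az": 0,"dx": 0,"dy": 0,"dz": -2,"claw": 15},
    {"ax": 0,"ay": 0,"az": 0,"dx": 0,"dy": 0,"dz": -4,"claw": 15},
    {"ax": 0,"ay": 0,"az": 0,"dx": 0,"dy": 0,"dz": -8,"claw": 15},
    {"ax": 0,"ay": 0,"az": 0,"dx": 0,"dy": 0,"dz": -18,"claw": 15},
    {"ax": 0,"ay": 0,"az": 0,"dx": 0,"dy": 0,"dz": -20,"claw": 15},
    {"ax": 0,"ay": 0,"az": 0,"dx": 0,"dy": 0,"dz": 0,"claw": 15},
  ],
)

```text
time_s: 12.2
tcp_pos: [0.4863, -0.0085, 0.2446]
ee_rot: [[-0.052, -0.999, 0.008], [-0.999, 0.052, 0.001], [-0.002, -0.008, -1.0]]
wrist_force: [-0.3, 0.4, -2.1]
gripper_width: 0.298
gripper_force: 29.8
```

```bash
python3 rel.py .509 -.2285 .2406 -31.6
python3 - <<'E'
from h import *
c=cam('side');s=sense();print(proj(c,s['tcp_pos']-[0,0,.1206]))
cv2.imwrite('pics/t2.png',cv2.resize(c['frame'][200:330,225:375],(750,600),interpolation=cv2.INTER_CUBIC))
E
```

```text
t 12.2 tcp [ 0.4863 -0.0085  0.2446] yaw -93.0 z [ 0.0085  0.0013 -1.    ] J [ 18.2   7.8 -18.    0.1 -63.7 -21.3] F [-0.32  0.45 -2.11] M [ 0.044 -0.122 -0.008] w 25.95435112617769 29.847999857738614
shift now axes [218.5 -34.2   3.9]
az -61.402982762176144
[[268.26202366 242.95099985]]
```

View pics/t2.png

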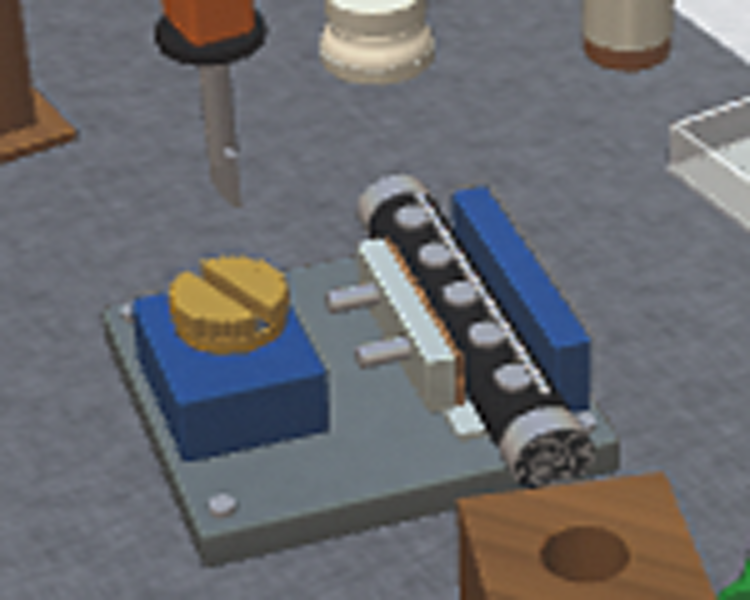

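The screw head is released with its slot turned, now running from crop (205,265) to (270,310). The jaw at (425,350) is against the joint, and the torque had risen to about 1 N m, which is the hard stop. Now back to the stand, whose hole is at crop (585,553).

play_rows(
  steps=[
    {"ax": 0,"ay": 0,"az": 0,"dx": 12,"dy": -2,"dz": 0,"claw": 15},
    {"ax": 0,"ay": 0,"az": 0,"dx": 28,"dy": -5,"dz": 0,"claw": 15},
    {"ax": 0,"ay": 0,"az": 0,"dx": 38,"dy": -6,"dz": 0,"claw": 15},
    {"ax": 0,"ay": 0,"az": 0,"dx": 40,"dy": -7,"dz": 0,"claw": 15},
    {"ax": 0,"ay": 0,"az": 0,"dx": 40,"dy": -7,"dz": 0,"claw": 15},
    {"ax": 0,"ay": 0,"az": 0,"dx": 32,"dy": -5,"dz": 0,"claw": 15},
    {"ax": 0,"ay": 0,"az": 0,"dx": 20,"dy": -3,"dz": 0,"claw": 15},
    {"ax": 0,"ay": 0,"az": 0,"dx": 8,"dy": -1,"dz": 0,"claw": 15},
    {"ax": 0,"ay": 0,"az": -8,"dx": 0,"dy": 0,"dz": 0,"claw": 15},
    {"ax": 0,"ay": 0,"az": -8,"dx": 0,"dy": 0,"dz": 0,"claw": 15},
    {"ax": 0,"ay": 0,"az": -8,"dx": 0,"dy": 0,"dz": 0,"claw": 15},
    {"ax": 0,"ay": 0,"az": -8,"dx": 0,"dy": 0,"dz": 0,"claw": 15},
    {"ax": 0,"ay": 0,"az": -8,"dx": 0,"dy": 0,"dz": 0,"claw": 15},
    {"ax": 0,"ay": 0,"az": -8,"dx": 0,"dy": 0,"dz": 0,"claw": 15},
    {"ax": 0,"ay": 0,"az": -8,"dx": 0,"dy": 0,"dz": 0,"claw": 15},
    {"ax": 0,"ay": 0,"az": -5.4,"dx": 0,"dy": 0,"dz": 0,"claw": 15},
    {"ax": 0,"ay": 0,"az": 0,"dx": 0,"dy": 0,"dz": 0,"claw": 15},
    {"ax": 0,"ay": 0,"az": 0,"dx": 0,"dy": 0,"dz": 0,"claw": 15},
  ],
)

```text
time_s: 14.05
tcp_pos: [0.5083, -0.2281, 0.2398]
ee_rot: [[0.851, -0.525, -0.001], [-0.525, -0.851, 0.0], [-0.001, 0.0, -1.0]]
wrist_force: [-0.8, 0.0, -1.4]
gripper_width: 0.299
gripper_force: 29.8
```

```bash
python3 rel.py .509 -.2285 .1406 -31.6
python3 - <<'E'
from h import *
c=cam('side');s=sense();u,v=proj(c,s['tcp_pos']-[0,0,.1206])[0];u0,v0=int(u)-50,int(v)-50;print(u,v,u0,v0)
cv2.imwrite('pics/r1.png',cv2.resize(c['frame'][v0:v0+100,u0:u0+100],(600,600),interpolation=cv2.INTER_CUBIC))
E
```

```text
t 14.05 tcp [ 0.5083 -0.2281  0.2398] yaw -31.7 z [-1.e-03  3.e-04 -1.e+00] J [ -7.5  15.3  -8.9  -0.  -65.8  65.8] F [-0.77  0.03 -1.37] M [-0.025 -0.051 -0.001] w 25.987904279384985 29.84788636676967
shift now axes [ 0.9 -0.1 99.2]
az -0.09808578756432951
341.41822327913155 308.03914220706383 291 258
```

View pics/r1.png

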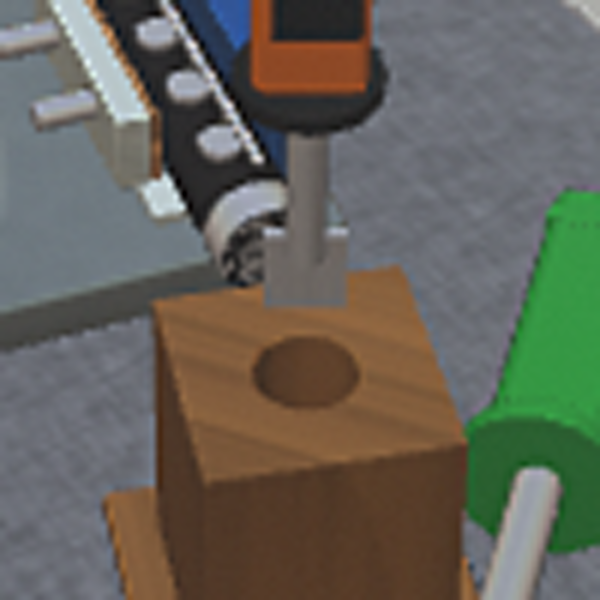

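The blade edge is centred at crop (306,306) directly above the hole at (306,372), so I lower it.

play_rows(
  steps=[
    {"ax": 0,"ay": 0,"az": 0,"dx": 0.7,"dy": 0,"dz": 8,"claw": 15},
    {"ax": 0,"ay": 0,"az": 0,"dx": 0,"dy": 0,"dz": 8,"claw": 15},
    {"ax": 0,"ay": 0,"az": 0,"dx": 0,"dy": 0,"dz": 8,"claw": 15},
    {"ax": 0,"ay": 0,"az": 0,"dx": 0,"dy": 0,"dz": 5,"claw": 15},
    {"ax": 0,"ay": 0,"az": 0,"dx": 0,"dy": 0,"dz": 4,"claw": 15},
    {"ax": 0,"ay": 0,"az": 0,"dx": 0,"dy": 0,"dz": 0,"claw": 15},
  ],
)

```text
time_s: 14.7
tcp_pos: [0.5089, -0.2287, 0.2065]
ee_rot: [[0.852, -0.524, -0.001], [-0.524, -0.852, 0.0], [-0.001, 0.001, -1.0]]
wrist_force: [-0.4, 0.1, -1.8]
gripper_width: 0.299
gripper_force: 29.8
```

```bash
python3 rel.py .509 -.2285 .1406 -31.6
```

```text
t 14.7 tcp [ 0.5089 -0.2287  0.2065] yaw -31.6 z [-1.4e-03  3.0e-04 -1.0e+00] J [ -7.6  16.9 -11.7  -0.  -61.5  66. ] F [-0.4   0.11 -1.76] M [0.021 0.038 0.048] w 26.049471725006338 29.848099686205387
shift now axes [ 0.1 -0.2 65.9]
az 0.0032124467804912626
```

Tip is 9 mm inside the hole with no contact force; continuing down.

play_rows(
  steps=[
    {"ax": 0,"ay": 0,"az": 0,"dx": 0,"dy": 0,"dz": 10,"claw": 15},
    {"ax": 0,"ay": 0,"az": 0,"dx": 0,"dy": 0,"dz": 14,"claw": 15},
    {"ax": 0,"ay": 0,"az": 0,"dx": 0,"dy": 0,"dz": 14,"claw": 15},
    {"ax": 0,"ay": 0,"az": 0,"dx": 0,"dy": 0,"dz": 12,"claw": 15},
    {"ax": 0,"ay": 0,"az": 0,"dx": 0,"dy": 0,"dz": 8,"claw": 15},
    {"ax": 0,"ay": 0,"az": 0,"dx": 0,"dy": 0,"dz": 5,"claw": 15},
    {"ax": 0,"ay": 0,"az": 0,"dx": 0,"dy": 0,"dz": 2,"claw": 15},
    {"ax": 0,"ay": 0,"az": 0,"dx": 0,"dy": 0,"dz": 0,"claw": 15},
    {"ax": 0,"ay": 0,"az": 0,"dx": 0,"dy": 0,"dz": 0,"claw": 15},
  ],
)

```text
time_s: 15.6
tcp_pos: [0.5096, -0.2288, 0.1428]
ee_rot: [[0.852, -0.524, 0.001], [-0.524, -0.852, -0.0], [0.001, -0.0, -1.0]]
wrist_force: [0.2, 0.5, -0.3]
gripper_width: 0.296
gripper_force: 29.8
```

```bash
python3 rel.py .509 -.2285 .1406 -31.6
```

```text
t 15.6 tcp [ 0.5096 -0.2288  0.1428] yaw -31.58 z [ 1.1e-03 -3.0e-04 -1.0e+00] J [ -7.6  20.6 -16.5   0.  -52.9  66. ] F [ 0.22  0.47 -0.27] M [ 0.035 -0.035  0.056] w 25.741822408070714 29.84805069398135
shift now axes [-0.7  0.   2.2]
az 0.018092967643745794
```

play_rows(
  steps=[
    {"ax": 0,"ay": 0,"az": 0,"dx": 0,"dy": 0,"dz": 0.5,"claw": 15},
    {"ax": 0,"ay": 0,"az": 0,"dx": 0,"dy": 0,"dz": 0,"claw": 15},
  ],
)

```text
time_s: 15.8
tcp_pos: [0.5094, -0.2288, 0.1421]
ee_rot: [[0.852, -0.524, 0.001], [-0.524, -0.852, -0.0], [0.001, -0.0, -1.0]]
wrist_force: [0.8, -0.8, -1.3]
gripper_width: 0.301
gripper_force: 29.8
```

```bash
python3 rel.py .509 -.2285 .1406 -31.6
```

```text
t 15.8 tcp [ 0.5094 -0.2288  0.1421] yaw -31.59 z [ 7.e-04 -1.e-04 -1.e+00] J [ -7.6  20.6 -16.6   0.  -52.8  66. ] F [ 0.81 -0.78 -1.31] M [ 0.005 -0.016 -0.029] w 26.15246434313521 29.84795152209699
shift now axes [-0.4 -0.   1.5]
az 0.01317525845262324
```

play_rows(
  steps=[
    {"ax": 0,"ay": 0,"az": 0,"dx": 0,"dy": 0,"dz": 0.8,"claw": 15},
    {"ax": 0,"ay": 0,"az": 0,"dx": 0,"dy": 0,"dz": 0.6,"claw": 15},
    {"ax": 0,"ay": 0,"az": 0,"dx": 0,"dy": 0,"dz": 0,"claw": 15},
  ],
)

```text
time_s: 16.1
tcp_pos: [0.5093, -0.2288, 0.1405]
ee_rot: [[0.852, -0.524, 0.0], [-0.524, -0.852, -0.0], [0.0, 0.0, -1.0]]
wrist_force: [-0.2, 0.2, -1.1]
gripper_width: 0.296
gripper_force: 29.8
```

```bash
python3 rel.py .509 -.2285 .1406 -31.6
```

```text
t 16.1 tcp [ 0.5093 -0.2288  0.1405] yaw -31.58 z [ 2.e-04 -1.e-04 -1.e+00] J [ -7.6  20.7 -16.7   0.  -52.6  66. ] F [-0.18  0.23 -1.07] M [0.06  0.073 0.017] w 25.757807325427727 29.848292232491076
shift now axes [-0.4 -0.1 -0.1]
az 0.017519913995005965
```

play_rows(
  steps=[
    {"ax": 0,"ay": 0,"az": 0,"dx": 0,"dy": 0,"dz": 0.5,"claw": 15},
    {"ax": 0,"ay": 0,"az": 0,"dx": 0,"dy": 0,"dz": 0,"claw": 35},
    {"ax": 0,"ay": 0,"az": 0,"dx": 0,"dy": 0,"dz": 0,"claw": 87},
    {"ax": 0,"ay": 0,"az": 0,"dx": 0,"dy": 0,"dz": 0,"claw": 87},
    {"ax": 0,"ay": 0,"az": 0,"dx": 0,"dy": 0,"dz": 0,"claw": 87},
    {"ax": 0,"ay": 0,"az": 0,"dx": 0,"dy": 0,"dz": 0,"claw": 87},
    {"ax": 0,"ay": 0,"az": 0,"dx": 0,"dy": 0,"dz": 0,"claw": 87},
    {"ax": 0,"ay": 0,"az": 0,"dx": 0,"dy": 0,"dz": 0,"claw": 87},
    {"ax": 0,"ay": 0,"az": 0,"dx": 0,"dy": 0,"dz": 0,"claw": 87},
    {"ax": 0,"ay": 0,"az": 0,"dx": 0,"dy": 0,"dz": 0,"claw": 87},
    {"ax": 0,"ay": 0,"az": 0,"dx": 0,"dy": 0,"dz": -10,"claw": 87},
    {"ax": 0,"ay": 0,"az": 0,"dx": 0,"dy": 0,"dz": -25,"claw": 87},
    {"ax": 0,"ay": 0,"az": 0,"dx": 0,"dy": 0,"dz": -35,"claw": 87},
    {"ax": 0,"ay": 0,"az": 0,"dx": 0,"dy": 0,"dz": -35,"claw": 87},
    {"ax": 0,"ay": 0,"az": 0,"dx": 0,"dy": 0,"dz": -20,"claw": 87},
    {"ax": 0,"ay": 0,"az": 0,"dx": 0,"dy": 0,"dz": 0,"claw": 87},
  ],
)

```text
time_s: 17.7
tcp_pos: [0.5109, -0.2293, 0.2695]
ee_rot: [[0.852, -0.523, 0.009], [-0.523, -0.852, -0.002], [0.009, -0.002, -1.0]]
wrist_force: [0.5, -0.4, -0.3]
gripper_width: 1.001
gripper_force: 0.0
```

```bash
python3 rel.py
python3 - <<'E'
from h import *
c=cam('side')
cv2.imwrite('pics/f1.png',cv2.resize(c['frame'][220:400,230:430],(660,594),interpolation=cv2.INTER_CUBIC))
E
```

```text
t 17.7 tcp [ 0.5109 -0.2293  0.2695] yaw -31.56 z [ 0.0086 -0.0024 -1.    ] J [ -7.6  14.2  -6.1   0.1 -69.2  66. ] F [ 0.45 -0.36 -0.25] M [0.05  0.047 0.023] w 87.11024113363301 0.0
```

View pics/f1.png

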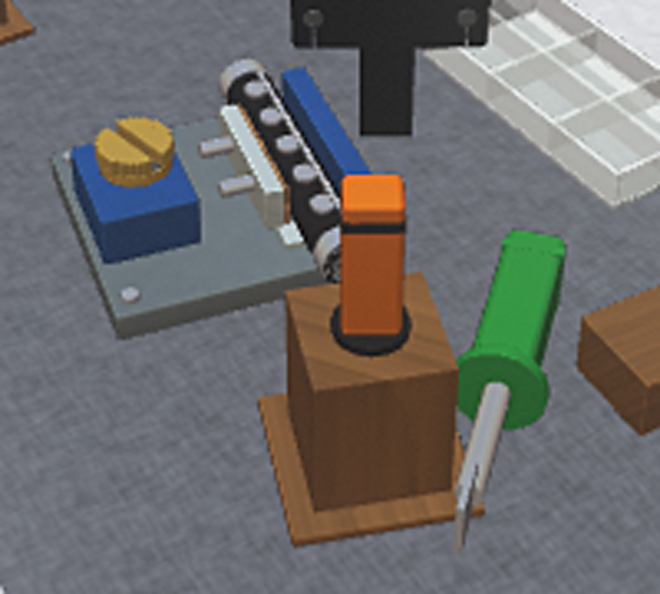

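The orange screwdriver hangs upright on its collar in its stand (crop 372,260), the jaw is closed, and the gripper is clear. The green tool now leans, and the large orange one has left this crop, so I check both numerically along with the tool's pose.

Run:
```python
from h import *
for n in('side','top'):
    c=cam(n);hsv=cv2.cvtColor(c['frame'],cv2.COLOR_BGR2HSV)
    for nm,lo,hi in(('orange',(3,170,60),(14,255,255)),('green',(50,120,40),(75,255,255)),('brass',(17,100,60),(30,255,255)),('blue',(105,150,50),(125,255,255))):
        m=cv2.inRange(hsv,lo,hi);k,l,st,ce=cv2.connectedComponentsWithStats(m)
        for i in range(1,k):
            if st[i,4]>50:
                P=cloud(c,l==i)
                if len(P)>20 and P[:,1].max()<.45 and abs(P[:,0]).max()<1.2: print(n,nm,st[i,4],ce[i].round(),np.median(P,0).round(3),P.min(0).round(3),P.max(0).round(3))
    for nm,P in(('handle top now',[.508,-.2285,.185]),):print(proj(c,P))
```

```text
side orange 259 [343. 280.] [ 0.507 -0.233  0.183] [ 0.491 -0.246  0.173] [ 0.525 -0.213  0.186]
side orange 561 [342. 306.] [ 0.503 -0.239  0.136] [ 0.491 -0.247  0.102] [ 0.518 -0.227  0.167]
side orange 251 [278. 474.] [ 0.309 -0.388  0.044] [ 0.287 -0.402  0.017] [ 0.325 -0.365  0.047]
side green 1122 [385. 319.] [ 0.601 -0.225  0.041] [ 0.565 -0.263  0.002] [ 0.674 -0.155  0.055]
side brass 385 [270. 266.] [ 0.482 -0.016  0.076] [ 0.462 -0.033 -0.003] [0.52  0.098 0.081]
side brass 1196 [444. 424.] [ 0.56  -0.432  0.022] [ 0.456 -0.442  0.016] [ 0.69  -0.417  0.027]
side blue 62 [201. 157.] [0.466 0.275 0.183] [0.452 0.263 0.18 ] [0.482 0.293 0.185]
side blue 245 [328. 257.] [ 0.602 -0.033  0.059] [ 0.587 -0.09   0.056] [0.619 0.024 0.062]
side blue 374 [269. 277.] [ 0.469 -0.029  0.054] [ 0.449 -0.051  0.049] [0.514 0.029 0.057]
[[341.94319768 276.68362008]]
top orange 475 [478. 365.] [ 0.285 -0.42   0.042] [ 0.252 -0.465  0.031] [ 0.319 -0.376  0.052]
top green 403 [380. 214.] [ 0.637 -0.186  0.042] [ 0.607 -0.23   0.034] [ 0.67  -0.153  0.05 ]
top brass 78 [303. 285.] [ 0.472 -0.008  0.078] [ 0.465 -0.019  0.073] [0.481 0.008 0.083]
top blue 128 [164. 288.] [0.465 0.278 0.185] [0.452 0.264 0.179] [0.48  0.291 0.19 ]
[[408.93256804 269.53302464]]
```

```bash
python3 -c "
from station import *
print(finish_job())"
```

```text
the job is handed in; nothing more can be done
None
```

I turned the clamp screw clockwise to its hard stop (torque rose to about 1 N m), hung the screwdriver back upright on its collar in stand A, and handed in at about 18 s with no verdict shown; the two unlisted look-alike tools (large orange and green) toppled onto the bench mid-run, cause not established, and I did not re-measure the clarinet or the listed bystanders.

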